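# Fit the mould labels behind the shelf lips and hold the sprung one home

## Task

Each mould stand takes the label holder whose grip post has the shape of its mould. First set the label holder with the round post down behind the metal lip of the round mould's stand, fully home and upright, lowering it rather than dropping it, and let go; then slide the one with the square post behind the lip of the rectangular mould's stand, push it down against the sprung pad until it is fully home, and finish while still holding it pressed there. Leave the slim-posted label holder and everything else on the bench where it stands.

Things in the scene. Friction and masses are not known exactly. Their poses are not given: they have to be found in the camera images.
- round_label: Label holder with the round post. Plain wooden label holder standing upright: below, a flat block 14 mm thick (its x), 50 mm wide (its y) and 56 mm tall with a paper card on both faces (front and back are alike); above it, centred, a grip post 36 mm tall (56 to 92 mm above the underside), a vertical cylinder 36 mm in diameter. Origin: centre of the underside; z up. About 90 g.
- square_label: Label holder with the square post. Plain wooden label holder standing upright: below, a flat block 14 mm thick (its x), 50 mm wide (its y) and 56 mm tall with a paper card on both faces (front and back are alike); above it, centred, a grip post 36 mm tall (56 to 92 mm above the underside), 36 x 36 mm square. Origin: centre of the underside; z up. About 90 g.
- round_stand: Stand with the round mould. Fixed shelf stand, 160 mm wide, shelf top 55 mm above the table; on it, 33 mm and more behind the channel's centre, is a round open plaster mould 110 mm across (top 105 mm above the table). Its label channel, behind a metal lip, faces the robot. Origin: on the table under the channel's centre; x points from the lip towards the mould, y along the lip, z up.
- square_stand: Stand with the rectangular mould. Fixed shelf stand, 160 mm wide, shelf top 55 mm above the table; on it, 38 mm and more behind the channel's centre, is a rectangular open plaster mould 100 x 120 mm (top 105 mm above the table). Its label channel, behind a metal lip, faces the robot. Origin: on the table under the channel's centre; x points from the lip towards the mould, y along the lip, z up.
- round_seat (a point): Centre of the round mould's stand's channel at home level, 14 mm above the table. Channel, open above: 20 mm across (x -10 lip, +10 shelf edge), 58 mm along y, solid ends. Lip 36 mm high, flaring outwards up to 45 mm; shelf edge 55 mm high. Flat floor: fully home, the holder's underside stands on it.
- square_seat (a point): Centre of the rectangular mould's stand's channel at home level, 14 mm above the table. Channel, open above: 20 mm across (x -10 lip, +10 shelf edge), 58 mm along y, solid ends. Lip 36 mm high, flaring outwards up to 45 mm; shelf edge 55 mm high. Ledges at both ends of the floor at home level; between them a sprung pad (see joint pad): fully home, the holder's underside is pressed onto the ledges.
- pad (a joint): How far the sprung pad in the rectangular mould's stand is pressed down, m: 0 at rest (rubber pad's top 24 mm above the table), 0.010 when the label holder is fully home. The pad is 30 mm long; it gives way from about 5 N on and needs about 11 N at 0.010. Let go, it lifts the holder again.
- slim_label: Bystander, to be left alone: wooden label holder with a flat slim grip post (10 mm thick, 36 mm wide), loose; origin at the centre of its underside.
- plaster_cast: Bystander, to be left alone: small plaster nose cast, 56 mm across, 34 mm high, loose; origin at the centre of its underside.
- tin: Bystander, to be left alone: low steel tin, 54 mm across, 40 mm high, loose; origin at the centre of its underside.
- spray_bottle: Bystander, to be left alone: pink spray bottle with white head, 190 mm high, loose; origin at the centre of its underside.
- glue_tub: Bystander, to be left alone: open white tub of set glue, 130 x 100 x 55 mm, loose; origin at the centre of its underside.
- water_cup: Bystander, to be left alone: clear plastic cup, 76 mm across, 85 mm high, loose; origin at the centre of its underside.
Not all that is in view belongs to the job. What is shaped like the round_stand but blue is not meant. Leave any turquoise look-alike of the square_label alone.

How it is judged:
By the outcome, as a careful person would: the job done as asked, in the order asked, and still so for the second after the job is handed in, while the arm keeps its last pose, push and grip.
It also fails if it takes over 59 s, if anything falls off the work surface, if the arm or the gripper's body presses on something with over 40 N, if the wrist force passes 120 N, or if a joint passes its speed limit or range.

## Robot

A 6-joint arm with a two-finger parallel gripper is mounted at the origin on the work surface. World frame = base frame: x ahead of the robot, y to its left, z up, the work surface at z = 0. Lengths are in m, angles in rad, forces in N, time in s.
With the tool pointing down it reaches from about 0.325 to 0.9 m from the base axis. Payload 6.1 kg.
Tool frame: the origin (TCP) lies on the centre line of the jaws, within the pads' length; the fingertips stand 25 mm ahead of it and the grasp point (between the pads) lies 6 mm ahead of it; z points along the fingers, y is the line along which they close (so a half turn about z gives the same grasp; the last joint's range is limited). The gripper opens to 85 mm and grips with 20 to 120 N. Pads are 22 mm wide; open, the fingers measure 114 mm over their backs; the gripper's body (76 mm by 85 mm) begins 54 mm behind the grasp point. The pads swing forward as they close: fully open they stand 13 mm farther back than shut.
Start: joints at [1.028, 0.22, 1.526, -0, 1.395, -0.126], TCP at [0.253, 0.571, 0.256] pointing down, gripper open.
Joint ranges: [-2.98, 2.98], [-0.91, 2.08], [0.09, 2.57], [-1.24, 4.39], [0.2, 2.65], [-2.68, 2.68]. Speed limits (rad/s): [2.57, 2.57, 3.01, 3.14, 3.14, 3.14].

## Interface

Orientations are given as [roll, pitch, yaw] about the fixed x, y, z axes, in that order (R = Rz(yaw) Ry(pitch) Rx(roll)).
In Python, from cell import r, snapshot, camera_info, ticket, look_for, masks_of gives the robot as it stands. The module is installed in compiled form; this text tells all that it offers.
- The arm moves only by the tool apply_moves, never from a script. Its argument "moves" is text: rows parted by semicolons, each of 4 numbers parted by spaces: the shift along the tool's x, y, z in m, then the turn about the tool's z in rad. A call has 1 to 10 rows; each row shifts and turns the commanded pose from where the row before left it, along the tool's axes as they then stand; what a row does not reach is not made up. A row lasts 1/8 s, in which the tool goes at most 62.5 mm and 10.7 degrees, less where a joint would pass 70% of its speed; a pose out of reach is approached as far as the arm can. A call is refused whole if a number of a shift passes 0.0625 or a number of a turn 0.188, either way. A call with a gripper value outside its range is refused whole. "fingers" is the finger opening in m, from 0 to 0.0854, set as the call begins (left out, the last holds). The fingers move at their own pace and stop on an object; "newtons" is the grip in N (left out, the last holds). Time passes only in rows, so rows that do not move let the fingers close. It gives the time, the measured TCP pose, the force, the opening and the grip force at its end, in the units of the state.
- r.state(): the state, without advancing time (a new reading comes with each control period).
- snapshot(name): name is "side" or "top" or "wrist"; returns (picture, depth): 384x512x3 uint8, red, green, blue; 384x512 float32, m along the optical axis (not along the pixel's ray), 0 where there is no reading.
- camera_info(name): a dict with "camera_matrix" (3x3 intrinsics, pixels), "origin" and "attitude" of the camera in the world. Camera axes: x right, y up, looking along -z (the intrinsics and any distortion apply to the point x, -y, -z); pixel columns grow to the right and rows downward; lengths in m; the calibration is good to about 2 mm. A picture is of the moment at which its call begins: read the wrist's pose just before it. camera_info takes no time and is no camera call; for the wrist camera it gives the pose at the moment of the call.
- ticket.job_done(): hands the job in; it is judged then, once.
Trained networks look in the newest picture that a camera, given by its name, has taken for a name from the list of things; names that differ only in an ending like _2 or _b are one class to them, and where a whole thing is asked for, a point or a joint stands for the part that bears it (a point fixed in the world has none). Each returns a list of dicts, best first, with "conf" (0 to 1); they miss things now and then, are a little off and sometimes report something else, mostly with a low value. They report only what shows in the picture. A call takes as long as a camera call. They do not tell look-alikes from the thing itself.
- look_for(target, camera): "bbox" ([left, top, right, bottom] in pixels, round what is visible of it).
- masks_of(target, camera): "pixels" (384x512 bool, what is visible of it) and "bbox" ([left, top, right, bottom] in pixels, round what is visible of it).
The state is a dict: "t": time; "joint_pos": joint angles; "qd": joint speeds; "joint_efforts": joint torques, N m; "ee_pos": TCP position; "ee_rot": TCP orientation; "force": force on the tool from outside, world axes, zero at the start; "wrist_torque": the same for the moment, N m; "grip_width": finger opening in m; "gripper_force": force on a finger pad.
Only numpy, scipy, OpenCV 4.12 (cv2) and the standard library are available. Lean on these libraries where they do the work, as an engineer would, in place of code of your own. Each camera call takes 0.05 s, during which the arm holds its last target. There are 200 camera calls.

## Working session

There is one attempt and no reset: what is moved stays moved. The work goes in short steps, Python scripts to look and compute and a tool call to move; the robot and the scene stay as the last step left them, time stands still between calls to the robot, and variables do not carry over. Pictures are saved under pics/ and viewed, at most 10 in all, crops included, and the job is handed in when it is done.

Besides the shell and the picture viewer there is one more tool, called after "Request:" by a JSON object that holds its "api" and its "payload", one argument or row to a line. apply_moves: Moves the arm, as the interface text tells. Its arguments: {"type":"object","properties":{"moves":{"type":"string"},"fingers":{"type":"number"},"newtons":{"type":"number"}},"required":["moves"]}

```bash
mkdir -p pics
cat > h.py <<'E'
import numpy as np, cv2
from cell import r, snapshot, camera_info, ticket, look_for, masks_of
def cloud(name, depth, info=None):
    i=info or camera_info(name); K=np.array(i["camera_matrix"]); A=np.array(i["attitude"],float); o=np.array(i["origin"])
    if A.shape!=(3,3):
        from scipy.spatial.transform import Rotation as R
        A=R.from_euler('xyz',A).as_matrix()
    v,u=np.mgrid[0:384,0:512]
    x=(u-K[0,2])/K[0,0]*depth; y=(v-K[1,2])/K[1,1]*depth
    P=np.stack([x,-y,-depth],-1)@A.T+o
    P[depth<=0]=np.nan
    return P
E
python3 - <<'E'
from h import *
s=r.state(); print({k:np.round(v,3) for k,v in s.items()})
for c in("top","side"):
    im,d=snapshot(c); i=camera_info(c); print(c,i)
    cv2.imwrite(f"pics/{c}.png",im[...,::-1]); P=cloud(c,d); np.save(f"{c}_P.npy",P); np.save(f"{c}_im.npy",im)
    for n in("round_label","square_label","round_stand","square_stand","slim_label"):
        for m in masks_of(n,c)[:4]:
            q=P[m["pixels"]]; q=q[~np.isnan(q[:,0])]
            if len(q)==0: continue
            zt=np.percentile(q[:,2],98); t=q[q[:,2]>zt-.01]
            print(n,round(m["conf"],2),m["bbox"],"top z",zt.round(3),"mean",t.mean(0).round(3),"min",t.min(0).round(3),"max",t.max(0).round(3),"col",im[m["pixels"]].mean(0).round())
E
```

```text
{'t': np.float64(0.0), 'joint_pos': array([ 1.028,  0.221,  1.528, -0.   ,  1.395, -0.126]), 'qd': array([ 0.001,  0.   ,  0.001, -0.   ,  0.001,  0.001]), 'joint_efforts': array([ 0.0000e+00, -4.9688e+01, -3.8941e+01, -0.0000e+00,  1.1000e-02,
       -0.0000e+00]), 'ee_pos': array([0.253, 0.571, 0.255]), 'ee_rot': array([-3.14 , -0.   ,  2.725]), 'force': array([ 0.169,  0.32 , -0.921]), 'wrist_torque': array([ 0.008, -0.004,  0.02 ]), 'gripper_force': np.float64(0.0), 'grip_width': np.float64(0.085)}
top {'camera_matrix': array([[375.93047229,   0.        , 251.24144917],
       [  0.        , 375.93047229, 202.09324392],
       [  0.        ,   0.        ,   1.        ]]), 'origin': array([ 0.34463893, -0.01237968,  1.12169612]), 'attitude': array([ 0.08077554,  0.01513062, -1.55419909])}
round_label 0.65 [336.3, 191.5, 358.3, 207.1] top z 0.094 mean [ 0.44  -0.264  0.091] min [ 0.424 -0.28   0.085] max [ 0.457 -0.246  0.096] col [143. 115.  82.]
square_label 0.67 [127.4, 153.0, 147.1, 176.0] top z 0.095 mean [0.54  0.328 0.091] min [0.521 0.31  0.085] max [0.558 0.348 0.097] col 
[... 1629 characters left out ...]
 0.088] min [0.52  0.307 0.081] max [0.553 0.348 0.094] col [10. 92. 87.]
round_stand 0.84 [135.5, 134.6, 200.7, 193.9] top z 0.104 mean [0.288 0.277 0.1  ] min [0.236 0.222 0.094] max [0.344 0.337 0.106] col [ 65.  80. 105.]
round_stand 0.77 [254.1, 125.7, 314.2, 175.8] top z 0.103 mean [0.669 0.141 0.1  ] min [0.616 0.087 0.093] max [0.728 0.199 0.106] col [111.  91.  70.]
round_stand 0.72 [357.3, 270.4, 396.2, 321.9] top z 0.084 mean [ 0.415 -0.492  0.081] min [ 0.377 -0.529  0.074] max [ 0.454 -0.454  0.087] col [129. 128. 124.]
square_stand 0.75 [318.2, 163.5, 398.5, 229.5] top z 0.104 mean [ 0.681 -0.197  0.101] min [ 0.631 -0.255  0.094] max [ 0.738 -0.132  0.106] col [114.  98.  79.]
```

View pics/top.png

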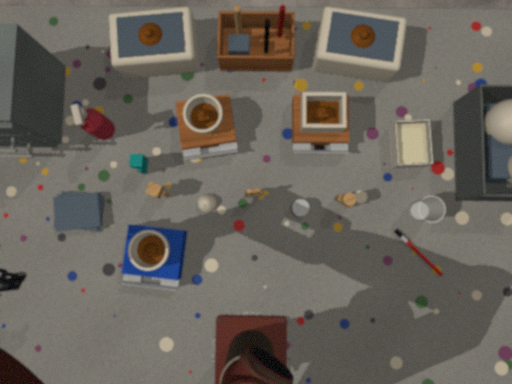

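View pics/side.png

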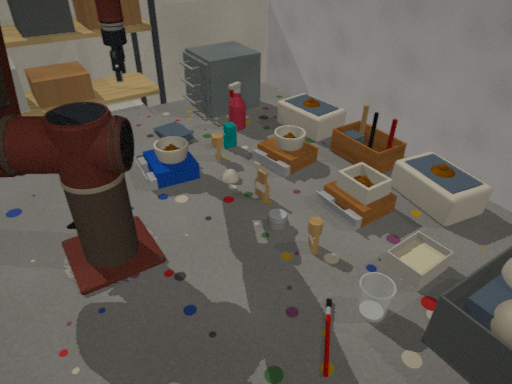

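The top view shows the wooden round stand at about (205,125), the square stand at (320,122), the round label at (350,199), the square label at (157,189), the slim label at (257,193). The blue stand at (154,256) and the turquoise label at (138,163) are decoys. Next I'll fit the yaws.

Run:
```python
from h import *
for c in("top","side"):
    P=np.load(f"{c}_P.npy")
    def sel(cx,cy,rr,z0,z1):
        m=(np.hypot(P[...,0]-cx,P[...,1]-cy)<rr)&(P[...,2]>z0)&(P[...,2]<z1); return P[m]
    for n,cx,cy,zs in(("round",.44,-.265,[(.084,.1),(.01,.05),(.055,.1)]),("square",.457,.273,[(.084,.1),(.01,.05),(.055,.1)])):
        for z in zs:
            q=sel(cx,cy,.06,*z)
            if len(q)<6: continue
            print(c,n,z,len(q),q.mean(0).round(3),np.round(cv2.minAreaRect(q[:,:2].astype(np.float32)*1000),1) if 0 else cv2.minAreaRect(q[:,:2].astype(np.float32)*1000))
    for n,cx,cy in(("rstand",.65,.144),("sstand",.66,-.194)):
        for z in((.05,.061),(.04,.048),(.095,.112)):
            q=sel(cx,cy,.14,*z)
            print(c,n,z,len(q),q.mean(0).round(3),cv2.minAreaRect(q[:,:2].astype(np.float32)*1000))
im=cv2.imread("pics/top.png"); s=cv2.imread("pics/side.png")
a=cv2.resize(im[85:165,165:365],(800,320),interpolation=cv2.INTER_CUBIC)
b=[cv2.resize(x,(400,280),interpolation=cv2.INTER_CUBIC) for x in (s[120:190,200:300],s[200:270,265:365])]
cv2.imwrite("pics/c1.png",np.vstack([a,np.hstack(b)]))
```

```text
top round (0.084, 0.1) 136 [ 0.44  -0.264  0.091] ((440.45648193359375, -263.38665771484375), (33.34489059448242, 34.1815071105957), 3.187631368637085)
top round (0.01, 0.05) 28 [ 0.442 -0.251  0.03 ] ((435.7868957519531, -259.94207763671875), (50.4654655456543, 10.727477073669434), 49.12221145629883)
top round (0.055, 0.1) 174 [ 0.44  -0.261  0.086] ((439.75909423828125, -260.91168212890625), (34.558719635009766, 39.19565200805664), 4.594761371612549)
top square (0.084, 0.1) 175 [0.459 0.276 0.091] ((459.49554443359375, 276.53521728515625), (37.15788269042969, 35.446372985839844), 69.36131286621094)
top square (0.01, 0.05) 18 [0.45  0.254 0.032] ((450.2977600097656, 253.5059356689453), (1.6477413177490234, 13.409459114074707), 68.33118438720703)
top square (0.055, 0.1) 218 [0.458 0.272 0.086] ((458.2581481933594, 273.3637390136719), (43.916194915771484, 35.54255294799805), 68.9371337890625)
top rstand (0.05, 0.061) 1410 [0.648 0.136 0.054] ((664.6131591796875, 142.83688354492188), (140.59432983398438, 160.6829833984375), 9.158856391906738)
top rstand (0.04, 0.048) 163 [0.577 0.129 0
[... 1855 characters left out ...]
97940063476562), (174.3028106689453, 161.81277465820312), 9.963690757751465)
side rstand (0.095, 0.112) 216 [0.668 0.141 0.1  ] ((670.8704223632812, 142.81080627441406), (110.48423767089844, 107.1458969116211), 34.624359130859375)
side sstand (0.05, 0.061) 669 [ 0.645 -0.217  0.054] ((674.020751953125, -192.52508544921875), (141.7598876953125, 162.8489532470703), 0.6097646355628967)
side sstand (0.04, 0.048) 236 [ 0.617 -0.219  0.044] ((659.1182861328125, -193.58908081054688), (163.8983612060547, 171.95603942871094), 89.74907684326172)
side sstand (0.095, 0.112) 512 [ 0.68  -0.197  0.101] ((684.4600830078125, -193.65994262695312), (106.69054412841797, 123.13289642333984), 0.5159332156181335)
```

View pics/c1.png

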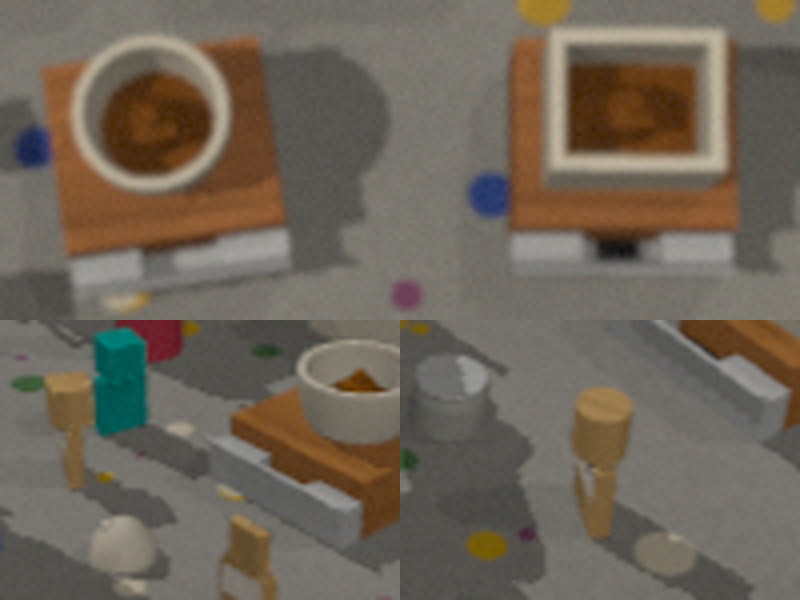

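The crop confirms the shapes: the round stand is turned about 10°, the square stand about 0.5° with its dark pad visible, and both labels stand roughly edge-on to the side camera. I'll go towards the round label at safe height.

Request:
{"api": "apply_moves", "payload": {
  "moves": "-0.0323 -0.0455 0 0;-0.0323 -0.0455 0 0;-0.0323 -0.0455 0 0;-0.0323 -0.0455 0 0;-0.0323 -0.0455 0 0;-0.0323 -0.0455 0 0;-0.0323 -0.0455 0 0;-0.0323 -0.0455 0 0;-0.0323 -0.0455 0 0;-0.0323 -0.0455 0 0",
  "fingers": 0.085,
  "newtons": 50
}}

```text
t: 1.85
ee_pos: [0.3644, 0.0229, 0.2568]
ee_rot: [3.141, 0.002, 2.725]
force: [-0.3, -0.7, 0.1]
grip_width: 0.0851
gripper_force: 0.0
```

Request:
{"api": "apply_moves", "payload": {
  "moves": "-0.0323 -0.0455 0 0;-0.0323 -0.0455 0 0;-0.0323 -0.0455 0 0;-0.0323 -0.0455 0 0;-0.0323 -0.0455 0 0;0 0 0 0"
}}

```text
t: 2.6
ee_pos: [0.4197, -0.252, 0.256]
ee_rot: [-3.141, -0.0, 2.721]
force: [-0.1, 0.8, -0.1]
grip_width: 0.0847
gripper_force: 0.0
```

```bash
cat > w.py <<'E'
from h import *
import sys
def wrist(tag):
    s=r.state(); i=camera_info("wrist"); im,d=snapshot("wrist"); P=cloud("wrist",d,i)
    cv2.imwrite(f"pics/{tag}.png",im[...,::-1]); np.save(tag+"_P.npy",P)
    print("t",s["t"],"pos",s["ee_pos"].round(4),"rot",s["ee_rot"].round(4),"q6",s["joint_pos"][5].round(3),"cam",i["origin"].round(3),i["attitude"].round(3))
    return P,im
def rects(P,cx,cy,rr,zs):
    for z in zs:
        m=(np.hypot(P[...,0]-cx,P[...,1]-cy)<rr)&(P[...,2]>z[0])&(P[...,2]<z[1]); q=P[m]
        if len(q)>5:
            c,wh,a=cv2.minAreaRect(q[:,:2].astype(np.float32)*1000); print(z,len(q),q.mean(0).round(4),"rect",np.round(c,1),np.round(wh,1),round(a,1))
E
python3 - <<'E'
from w import *
P,im=wrist("w1")
rects(P,.438,-.266,.06,[(.084,.1),(.05,.06),(.01,.05)])
E
```

```text
t 2.6 pos [ 0.4197 -0.252   0.256 ] rot [-3.1411e+00 -3.0000e-04  2.7207e+00] q6 -1.851 cam [ 0.343 -0.218  0.374] [-3.320e-01  1.000e-03  1.149e+00]
(0.084, 0.1) 803 [ 0.4406 -0.2634  0.0922] rect [ 441.6 -264. ] [35.1 35. ] 38.7
(0.05, 0.06) 152 [ 0.4394 -0.2628  0.056 ] rect [ 437.1 -261.2] [49.7 24.3] 61.5
(0.01, 0.05) 204 [ 0.4356 -0.261   0.0274] rect [ 435.8 -260.6] [49.3  1.6] 61.9
```

View pics/w1.png

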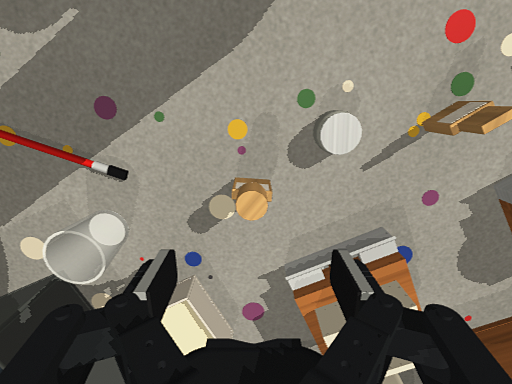

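The wrist view shows the round label at (252,195), with tin, slim label and cup well clear. Yaw is -28° (2.651), centre (0.442,-0.264).

Request:
{"api": "apply_moves", "payload": {
  "moves": "-0.0251 -0.0019 0 0.07;0 0 0.04 0;0 0 0.04 0;0 0 0.04 0;0 0 0.03 0;0 0 0.018 0;0 0 0 0"
}}

```text
t: 3.52
ee_pos: [0.4413, -0.2594, 0.0875]
ee_rot: [3.141, -0.002, 2.656]
force: [-0.2, -0.0, -0.2]
grip_width: 0.0853
gripper_force: 0.0
```

Request:
{"api": "apply_moves", "payload": {
  "moves": "0 0 0 0;0 0 0 0;0 0 0 0;0 0 0 0;0 0 0 0;0 0 0 0",
  "fingers": 0.02,
  "newtons": 50
}}

```text
t: 4.28
ee_pos: [0.4426, -0.2614, 0.0895]
ee_rot: [-3.141, 0.002, 2.655]
force: [-0.9, -0.2, 6.9]
grip_width: 0.0347
gripper_force: 49.2
```

Request:
{"api": "apply_moves", "payload": {
  "moves": "0 0 -0.005 0;0 0 -0.02 0;0 0 -0.05 0;0 0 -0.05 0;0 0 -0.045 0;0 0 0 0;0 0 0 0"
}}

```text
t: 5.15
ee_pos: [0.4415, -0.2602, 0.2575]
ee_rot: [3.141, -0.001, 2.655]
force: [-0.3, -0.0, -0.6]
grip_width: 0.035
gripper_force: 49.8
```

Run:
```python
from w import *
P,im=wrist("w2")
s=r.state(); print(s["force"],s["grip_width"])
rects(P,s["ee_pos"][0],s["ee_pos"][1],.06,[(.18,.22),(.2,.25)])
q=P[np.hypot(P[...,0]-.4426,P[...,1]+.262)<.04]; q=q[~np.isnan(q[:,0])]; print(np.percentile(q[:,2],[0,10,30,50,70,90]))
for m in masks_of("round_label","wrist"): 
    q=P[m["pixels"]]; print(m["conf"],m["bbox"],np.nanmin(q,0),np.nanmax(q,0))
```

```text
t 5.15 pos [ 0.4415 -0.2602  0.2575] rot [ 3.1412e+00 -1.3000e-03  2.6548e+00] q6 -1.771 cam [ 0.368 -0.221  0.376] [-0.331 -0.     1.083]
[-0.29019007 -0.03884003 -1.23219029] 0.03489912540952327
(0.18, 0.22) 1231 [ 0.4351 -0.2585  0.1988] rect [ 435.2 -258.6] [50.3  2.7] 63.1
(0.2, 0.25) 2377 [ 0.4323 -0.256   0.2314] rect [ 433.7 -255.6] [61.4 17.1] 55.7
[-0.00263522  0.17389869  0.26052197  0.28363176  0.30893437  0.32009067]
0.68 [313.0, 87.2, 356.3, 131.7] [ 0.39324734 -0.16315994  0.00479768] [ 0.44349278 -0.11308748  0.04307659]
0.63 [212.2, 200.4, 294.0, 311.3] [ 0.42354647 -0.39819404 -0.00085742] [ 0.66642591 -0.23661301  0.2630959 ]
```

View pics/w2.png

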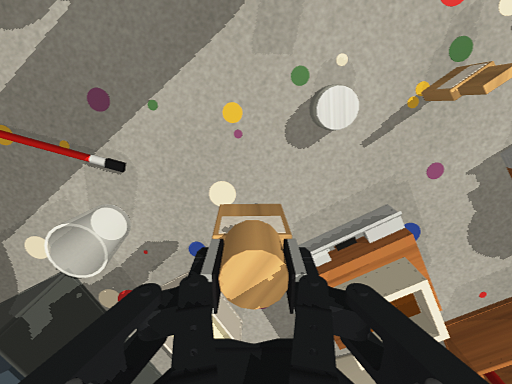

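The label is held upright between the pads at about (253,265). I'll check tilt and bottom height from the cloud.

```bash
cat >> w.py <<'E'
def face(P,s,zlo=-.09,zhi=-.03):
    "held block's front face in tool frame: offset, tilt, bottom"
    p=s["ee_pos"]; y=s["ee_rot"][2]; d=P-p
    x=d[...,0]*np.cos(y)+d[...,1]*np.sin(y); yy=d[...,0]*np.sin(y)-d[...,1]*np.cos(y); z=d[...,2]
    m=(abs(x-.007)<.012)&(abs(yy)<.04)&(z<zhi)&(z>zlo)
    X,Y,Z=x[m],yy[m],z[m]
    A=np.c_[Y,Z,np.ones(len(X))]
    w=np.ones(len(X),bool)
    for _ in range(4):
        c=np.linalg.lstsq(A[w],X[w],rcond=None)[0]; e=abs(A@c-X); w=e<.0015
    print("n",w.sum(),"face x at mid",(c[2]+c[1]*-.05).round(4),"yaw slope",c[0].round(3),"tilt slope",c[1].round(3),"y range",np.percentile(Y[w],[1,99]).round(4),"z range",np.percentile(Z[w],[1,99]).round(4),Z[w].min().round(4))
E
python3 - <<'E'
from w import *
class A:pass
s={"ee_pos":np.array([.4415,-.2602,.2575]),"ee_rot":[0,0,2.6548]}
P=np.load("w2_P.npy")
face(P,s); face(P,s,-.1,-.034)
E
```

```text
n 1662 face x at mid 0.0064 yaw slope -0.005 tilt slope 0.001 y range [-0.0256  0.023 ] z range [-0.086  -0.0319] -0.0871
n 1582 face x at mid 0.0065 yaw slope -0.005 tilt slope 0.005 y range [-0.0256  0.023 ] z range [-0.086  -0.0348] -0.0871
```

Request:
{"api": "apply_moves", "payload": {
  "moves": "0.0149 0.0452 0 0;0.0149 0.0452 0 0;0.0149 0.0452 0 0;0.0149 0.0452 0 0;0.0149 0.0452 0 0;0.0149 0.0452 0 0;0.0149 0.0452 0 0;0.0149 0.0452 0 0;0 0 0 -0.164;0 0 0 -0.164"
}}

```text
t: 6.5
ee_pos: [0.5047, 0.1156, 0.2561]
ee_rot: [-3.141, -0.004, 2.99]
force: [-0.7, -0.2, -0.2]
grip_width: 0.0351
gripper_force: 50.1
```

Request:
{"api": "apply_moves", "payload": {
  "moves": "0 0 0 -0.164;0 0 0 -0.164;0 0 0 0;0 0 0 0"
}}

```text
t: 7.0
ee_pos: [0.5053, 0.1147, 0.2573]
ee_rot: [3.141, -0.002, -2.976]
force: [0.6, 0.1, -0.8]
grip_width: 0.0345
gripper_force: 50.0
```

Run:
```python
from w import *
P,im=wrist("w3"); s=r.state()
face(P,s)
q=P[(abs(P[...,0]-.66)<.12)&(abs(P[...,1]-.14)<.12)]
np.save("w3_im.npy",im)
rects(P,.64,.142,.12,[(.051,.06),(.04,.05),(.098,.11),(.010,.02)])
```

```text
t 7.0 pos [0.5053 0.1147 0.2573] rot [ 3.1414e+00 -1.8000e-03 -2.9756e+00] q6 -1.666 cam [0.423 0.101 0.376] [-0.331 -0.     1.736]
n 1659 face x at mid 0.0066 yaw slope -0.005 tilt slope 0.0 y range [-0.0259  0.0226] z range [-0.0863 -0.0321] -0.0873
(0.051, 0.06) 236 [0.5996 0.1434 0.055 ] rect [604.  133.4] [ 23.8 161.3] 6.1
(0.04, 0.05) 318 [0.5782 0.137  0.0447] rect [581.8 129.6] [ 32.5 159.3] 9.2
(0.098, 0.11) 580 [0.6815 0.1393 0.1035] rect [677.9 143.8] [ 85. 103.] 10.5
(0.01, 0.02) 115 [0.5711 0.1413 0.0154] rect [573.3 128.1] [  1.5 159.7] 9.5
```

View pics/w3.png

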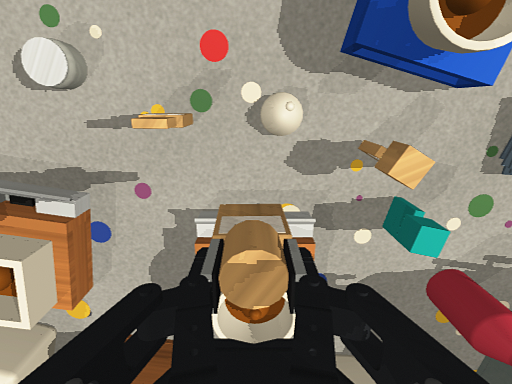

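The wrist view shows the label hiding the stand's channel (rows 205-260). I'll step aside for a clear view of the channel.

Request:
{"api": "apply_moves", "payload": {
  "moves": "0.02 0.045 0 0;0.02 0.045 0 0;0 0 0 0;0 0 0 0"
}}

```text
t: 7.55
ee_pos: [0.4513, 0.1966, 0.2583]
ee_rot: [-3.141, 0.0, -2.973]
force: [0.4, -0.5, -1.1]
grip_width: 0.0347
gripper_force: 50.3
```

Run:
```python
from w import *
P,im=wrist("w4"); np.save("w4_im.npy",im)
yw=np.radians(9.6); o=np.array([.585,.1295])
def prof():
    d=P[...,:2]-o; X=d[...,0]*np.cos(yw)+d[...,1]*np.sin(yw); Y=-d[...,0]*np.sin(yw)+d[...,1]*np.cos(yw); Z=P[...,2]
    ok=(abs(X)<.05)&(abs(Y)<.09)&(Z>-.01); return X[ok],Y[ok],Z[ok]
X,Y,Z=prof()
# height map, 4mm grid y, 3mm grid x
for x0 in np.arange(-.024,.024,.003):
    print(f"{x0*1000:5.0f}",*[ (f"{np.median(Z[m])*1000:3.0f}" if (m:=((X>=x0)&(X<x0+.003)&(Y>=y0)&(Y<y0+.006))).sum() else "  .") for y0 in np.arange(-.084,.084,.006)])
rects(P,.64,.142,.12,[(.051,.06),(.04,.05),(.098,.11),(.005,.03)])
v,u=np.nonzero((np.hypot(P[...,0]-.585,P[...,1]-.1295)<.05)&(P[...,2]<.1)); print(u.min(),u.max(),v.min(),v.max())
```

```text
t 7.55 pos [0.4513 0.1966 0.2583] rot [-3.1411e+00  3.0000e-04 -2.9725e+00] q6 -1.489 cam [0.369 0.182 0.376] [-0.333  0.     1.739]
  -24  -0   0  -0   1   0   1   0   0   0  -0   0   1   0   1   0   1   1   0   1   .   .   .   .   .   .   .   .   .
  -21   0  22   2   1   1  22   1  23   1   1   0   1   1   1   1   1   1   1  22   .   .   .   .   .   .   .   .   .
  -18   0   1  43  45  23  23  23   1   1  23  44  44  44  23  44   1  43  44  45   .   .   .   .   .   .   .   .   .
  -15   5  15  15  15  14  15  16  18  17  20  14  14   8  15  10  14  14  13  14   .   .   .   .   .   .   .   .   .
  -12   1  22  17  22  17  16  16  13  16  13  19  22  21  20  17  20  17  13  18   .   .   .   .   .   .   .   .   .
   -9  20  37  37  37  37  36  36  37  36  37  37  37  38   .  37   .   .   .   .   .   .   .   .   .   .   .   .   .
   -6  36  37  36  36  36  37  36  37  36  34   .   .   .   .   .   .   .   .   .   .   .   .   .   .   .   .   .   .
   -3  37  37  36  36  37  36  37  36  36  34   .   .   .   .   .   .   .   .   .   .   .   .   .   .   .   .   .   .
   -0  36  36  37  37  
[... 551 characters left out ...]
  .   .   .   .
   15  56  55  56  56  55  56  56  55  56  55  55  55  56  55   .   .   .   .   .   .   .   .   .   .   .   .   .   .
   18  55  55  55  56  55  56  56  55  55  55  55  56  56  56   .   .   .   .   .   .   .   .   .   .   .   .   .   .
   21  56  56  56  56  55  55  56  54  56  55  55  55  56  56   .   .   .   .   .   .   .   .   .   .   .   .   .   .
(0.051, 0.06) 1837 [0.6417 0.1433 0.0554] rect [644.4 149.9] [203.9  71.7] 64.4
(0.04, 0.05) 531 [0.5863 0.0979 0.0447] rect [619.1 158.6] [229.1  92.3] 59.1
(0.098, 0.11) 365 [0.6767 0.1515 0.1037] rect [680.4 152. ] [ 38.7 110.4] 48.4
(0.005, 0.03) 796 [0.5831 0.1052 0.0184] rect [589.5 102.7] [ 26.5 105.1] 9.1
154 216 211 287
```

```bash
cat >> w.py <<'E'
def frame(P,o,yaw):
    d=P[...,:2]-np.array(o); c,s=np.cos(yaw),np.sin(yaw)
    return d[...,0]*c+d[...,1]*s,-d[...,0]*s+d[...,1]*c,P[...,2]
E
python3 - <<'E'
from w import *
P=np.load("w4_P.npy"); X,Y,Z=frame(P,(.585,.1295),np.radians(9.6))
def rep(n,m,a): print(n,m.sum(),(np.percentile(a[m],[5,25,50,75,95])*1000).round(1))
w=(abs(Y)<.078)&(Y<0)&(X>.004)&(X<.02)&(Z>.022)&(Z<.051)&~((Y<-.022)&(Z<.039)); rep("shelf wall X",w,X); print(np.polyfit(Y[w],X[w],1))
w=(X>-.006)&(X<.009)&(Z>.018)&(Z<.034)&(Y>-.04)&(Y<-.015); rep("end wall Y",w,Y)
w=(X>-.006)&(X<.009)&(Z<.018)&(Z>.01)&(Y>-.05)&(Y<0.03); rep("floor Y",w,Y); rep("floor Z",w,Z)
w=(X<-.008)&(X>-.022)&(Z>.004)&(Z<.03)&(Y<.02); rep("front X",w,X); print(np.polyfit(Y[w],X[w],1))
w=(abs(Z-.0365)<.002)&(X<-.004)&(X>-.02)&(Y<-.03); rep("top inner",w,X)
for f in(1,):
  w=(X>.02)&(X<.12)&(Z>.01)&(Z<.05)&(Y<-.06)&(Y>-.1); rep("side Y",w,Y)
w=(X>-.01)&(X<.03)&(Z>.03)&(Y<-.06)&(Y>-.1);rep("sideedge",w,Y); print(Y[w].min())
E
```

```text
shelf wall X 352 [11.2 11.7 12.  12.3 12.7]
[0.00405166 0.01211336]
end wall Y 24 [-28.8 -28.6 -28.4 -28.4 -28.2]
floor Y 50 [-27.5 -20.1 -10.9  -3.1   4.2]
floor Z 50 [13.6 14.1 14.7 15.2 15.9]
front X 695 [-18.  -12.5 -12.1 -11.8 -11.2]
[ 0.0133103  -0.01169652]
top inner 151 [-19.5  -9.1  -7.4  -5.6  -4.6]Traceback (most recent call last):
  File "<stdin>", line 10, in <module>
  File "<stdin>", line 3, in rep
    return _quantile_unchecked(
        a, q, axis, out, overwrite_input, method, keepdims, weights)
    return _ureduce(a,
                    func=_quantile_ureduce_func,
    ...<5 lines>...
                    overwrite_input=overwrite_input,
                    method=method)
    r = func(a, **kwargs)
    result = _quantile(arr,
                       quantiles=q,
    ...<2 lines>...
                       out=out,
                       weights=wgt)
    slices_having_nans = np.isnan(arr[-1, ...])
                                  ~~~^^^^^^^^^
IndexError: index -1 is out of bounds for axis 0 with size 0
```

Channel centre measured (0.5869, 0.1304), yaw 9.3°. Moving above it and lowering in stages.

Request:
{"api": "apply_moves", "payload": {
  "moves": "-0.0409 -0.0285 0 0.007;-0.0409 -0.0285 0 0;-0.0408 -0.0286 0 0;0 0 0.04 0;0 0 0.04 0;0 0 0.024 0;0 0 0 0;0 0 0 0"
}}

```text
t: 8.6
ee_pos: [0.5872, 0.1317, 0.1555]
ee_rot: [-3.141, 0.002, -2.981]
force: [0.9, 0.3, -0.9]
grip_width: 0.035
gripper_force: 50.3
```

Run:
```python
from w import *
P,im=wrist("w5"); s=r.state(); print(s["force"])
face(P,s)
X,Y,Z=frame(P,(.5869,.1304),.162)
def rep(n,m,a): print(n,m.sum(),(np.percentile(a[m],[5,25,50,75,95])*1000).round(1) if m.sum() else "")
w=(Z>.075)&(Z<.11)&(abs(X)<.012)&(abs(Y)<.03); rep("face X",w,X); rep("faceY",w,Y)
w=(X<-.004)&(X>-.025)&(Z>.004)&(Z<.03)&(abs(Y)<.08); rep("front X",w,X)
rep("front Y",w,Y)
```

```text
t 8.6 pos [0.5872 0.1317 0.1555] rot [-3.1414e+00  1.6000e-03 -2.9807e+00] q6 -1.642 cam [0.504 0.118 0.273] [-0.334  0.     1.731]
[-0.60901213 -0.09906463 -0.21951362]
n 1657 face x at mid 0.0066 yaw slope -0.004 tilt slope 0.004 y range [-0.0262  0.0226] z range [-0.0865 -0.0328] -0.0876
face X 1141 [-6.4 -6.  -5.8 -5.6 -5.2]
faceY 1141 [-23.  -14.2  -1.4  13.   21.8]
front X 515 [-14.2 -14.  -13.8 -13.7 -13.5]
front Y 515 [-73.1 -44.8  -2.2  39.9  72.3]
```

Request:
{"api": "apply_moves", "payload": {
  "moves": "0.001 0 0 0;0 0 0.015 0;0 0 0.015 0;0 0 0.01 0;0 0 0.006 0;0 0 0.003 0;0 0 0 0;0 0 0 0"
}}

```text
t: 9.65
ee_pos: [0.5855, 0.1322, 0.1058]
ee_rot: [-3.142, 0.001, -2.979]
force: [-0.3, -0.6, -1.4]
grip_width: 0.0346
gripper_force: 50.3
```

Request:
{"api": "apply_moves", "payload": {
  "moves": "0 0 0.001 0;0 0 0.001 0;0 0 0.001 0;0 0 0 0;0 0 0 0"
}}

```text
t: 10.28
ee_pos: [0.5858, 0.1322, 0.1035]
ee_rot: [-3.141, 0.002, -2.979]
force: [-0.1, -0.3, 5.5]
grip_width: 0.0345
gripper_force: 50.8
```

Request:
{"api": "apply_moves", "payload": {
  "moves": "0 0 0.001 0;0 0 0 0;0 0 0 0"
}}

```text
t: 10.65
ee_pos: [0.5863, 0.1322, 0.1035]
ee_rot: [-3.141, 0.003, -2.979]
force: [-2.6, -1.3, 9.9]
grip_width: 0.0349
gripper_force: 51.1
```

Run:
```python
from w import *
P,im=wrist("w6"); s=r.state(); print(s["force"])
X,Y,Z=frame(P,(.5869,.1304),.162)
# shoulder top & post bottom heights on held label
w=(abs(X)<.02)&(abs(Y)<.03)&(Z>.045)&(Z<.115)
h,e=np.histogram(Z[w],np.arange(.045,.116,.002)); print(list(zip((e[:-1]*1000).round(),h)))
w=(Z>.05)&(Z<.066)&(abs(X)<.012)&(abs(Y)<.03);print(np.percentile(X[w],[5,50,95]),np.percentile(Y[w],[1,50,99]))
```

```text
t 10.65 pos [0.5863 0.1322 0.1035] rot [-3.1413e+00  2.6000e-03 -2.9793e+00] q6 -1.642 cam [0.503 0.118 0.221] [-0.335  0.     1.732]
[-2.61362447 -0.36344435  9.55068247]
[(np.float64(45.0), np.int64(355)), (np.float64(47.0), np.int64(90)), (np.float64(49.0), np.int64(88)), (np.float64(51.0), np.int64(69)), (np.float64(53.0), np.int64(59)), (np.float64(55.0), np.int64(55)), (np.float64(57.0), np.int64(49)), (np.float64(59.0), np.int64(53)), (np.float64(61.0), np.int64(45)), (np.float64(63.0), np.int64(43)), (np.float64(65.0), np.int64(50)), (np.float64(67.0), np.int64(55)), (np.float64(69.0), np.int64(115)), (np.float64(71.0), np.int64(83)), (np.float64(73.0), np.int64(79)), (np.float64(75.0), np.int64(71)), (np.float64(77.0), np.int64(84)), (np.float64(79.0), np.int64(80)), (np.float64(81.0), np.int64(94)), (np.float64(83.0), np.int64(121)), (np.float64(85.0), np.int64(158)), (np.float64(87.0), np.int64(172)), (np.float64(89.0), np.int64(182)), (np.float64(91.0), np.int64(187)), (np.float64(93.0), np.int64(200)), (np.float64(95.0), np.int64(214)), (np.float64(97.0), np.int64(211)), (np.float64(99.0), np.int64(221)), (np.float64(101.0), np.int64(235)), (np.float64(103.0), np.int64(257)), (np.float64(105.0), np.int64(1790)), (np.float64(107.0), np.int64(1848)), (np.float64(109.0), np.int64(154)), (np.float64(111.0), np.int64(143)), (np.float64(113.0), np.int64(127))]
[-0.00776376 -0.00727223 -0.00647056] [-0.0291119  -0.00799302  0.0249651 ]
```

Shoulder at 70 mm and top at 106 mm: it is home. Releasing.

Request:
{"api": "apply_moves", "payload": {
  "moves": "0 0 -0.001 0;0 0 0 0;0 0 0 0;0 0 0 0;0 0 0 0",
  "fingers": 0.07
}}

```text
t: 11.32
ee_pos: [0.585, 0.1322, 0.1021]
ee_rot: [-3.142, -0.0, -2.979]
force: [0.4, 0.2, 0.3]
grip_width: 0.0699
gripper_force: 0.0
```

Request:
{"api": "apply_moves", "payload": {
  "moves": "0 0 -0.01 0;0 0 -0.03 0;0 0 -0.05 0;0 0 -0.06 0;0 0 0 0"
}}

```text
t: 11.95
ee_pos: [0.5886, 0.1326, 0.2603]
ee_rot: [-3.141, 0.013, -2.979]
force: [0.5, -0.4, -0.3]
grip_width: 0.07
gripper_force: 0.0
```

Run:
```python
from w import *
P,im=wrist("w7"); s=r.state()
X,Y,Z=frame(P,(.5869,.1304),.162)
w=(abs(X)<.03)&(abs(Y)<.03)&(Z>.1)&(Z<.115); print("top",w.sum(),Z[w].mean(),X[w].mean(),Y[w].mean(),np.ptp(X[w]),np.ptp(Y[w])); print(np.linalg.lstsq(np.c_[X[w],Y[w],np.ones(w.sum())],Z[w],rcond=None)[0])
w=(abs(X+.007)<.006)&(abs(Y)<.03)&(Z>.04)&(Z<.068); print("face",w.sum(),np.linalg.lstsq(np.c_[Y[w],Z[w]-.05,np.ones(w.sum())],X[w],rcond=None)[0],np.percentile(Y[w],[1,99]))
rects(P,.459,.275,.05,[(.084,.1),(.05,.06),(.01,.05)])
```

```text
t 11.95 pos [0.5886 0.1326 0.2603] rot [-3.1407  0.0129 -2.9793] q6 -1.642 cam [0.505 0.119 0.377] [-3.450e-01  1.000e-03  1.732e+00]
top 905 0.10633916763579723 -0.0011257125067307956 -0.0008117950448711501 0.03535206677298963 0.035486924662107455
[0.02439558 0.00314031 0.10636918]
face 96 [ 0.00154736  0.00328987 -0.00723358] [-0.02495643  0.02357594]
(0.084, 0.1) 1708 [0.4602 0.2752 0.0919] rect [460.1 277.4] [37.3 36.8] 69.3
(0.05, 0.06) 180 [0.4556 0.2587 0.0564] rect [465.1 265.5] [49.2 24.3] 23.3
(0.01, 0.05) 283 [0.4569 0.2579 0.0294] rect [465.3 272.3] [49.6 13.7] 53.0
```

View pics/w7.png

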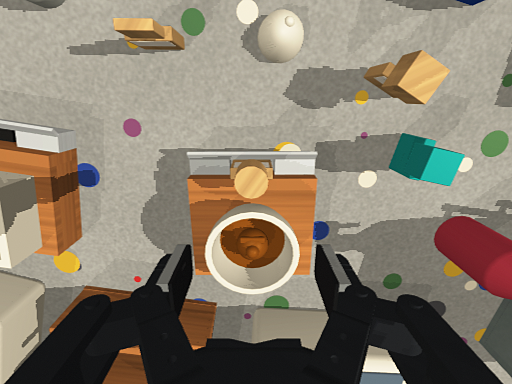

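The round label stands home at (252,180) in the channel; the slim label, cast and turquoise label are undisturbed. I'll go to the square label (407,77).

Request:
{"api": "apply_moves", "payload": {
  "moves": "0.0339 0.0329 0 0;0.0339 0.0329 0 0;0.0339 0.0329 0 0;0.0339 0.0329 0 0;0 0 0 0.176;0 0 0 0.176;0 0 0 0.176;0 0 0 0;0 0 0 0",
  "fingers": 0.085
}}

```text
t: 13.12
ee_pos: [0.4296, 0.24, 0.2515]
ee_rot: [-3.141, -0.001, 2.779]
force: [-0.8, 0.4, -0.5]
grip_width: 0.0848
gripper_force: 0.0
```

Run:
```python
from w import *
P,im=wrist("w8")
rects(P,.459,.275,.045,[(.084,.1),(.052,.06),(.05,.06),(.01,.05)])
w=(np.hypot(P[...,0]-.459,P[...,1]-.275)<.04)&(P[...,2]>.01)&(P[...,2]<.05); q=P[w]; print(q[:,:2].min(0),q[:,:2].max(0),np.polyfit(q[:,1],q[:,0],1))
```

```text
t 13.125 pos [0.4296 0.24   0.2515] rot [-3.1407e+00 -1.1000e-03  2.7792e+00] q6 -0.859 cam [0.352 0.27  0.37 ] [-3.310e-01  1.000e-03  1.208e+00]
(0.084, 0.1) 1111 [0.4584 0.2775 0.0921] rect [459.8 277.4] [36. 36.] 69.5
(0.052, 0.06) 79 [0.4506 0.2603 0.0565] rect [445.6 272.6] [18.4 44.4] 15.5
(0.05, 0.06) 81 [0.4505 0.2603 0.0564] rect [445.6 272.6] [18.4 44.4] 15.5
(0.01, 0.05) 105 [0.4497 0.266  0.0258] rect [453.5 277.8] [50.4 11.7] 83.2
[0.44510284 0.25214791] [0.46227486 0.30214884] [0.27881361 0.37557773]
```

View pics/w8.png

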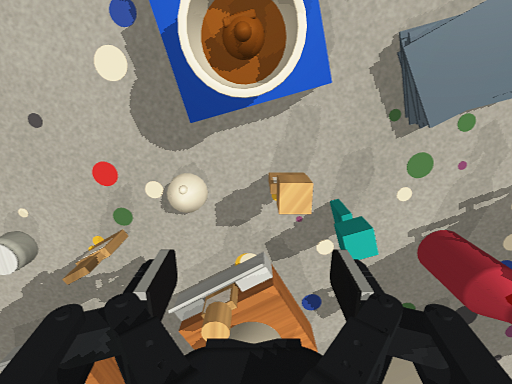

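The square label at (292,192) has its block along the tool's y as expected; the turquoise one stands clear of the fingers.

Request:
{"api": "apply_moves", "payload": {
  "moves": "-0.0151 0.0456 0 -0.008;0 0 0 0;0 0 0.04 0;0 0 0.04 0;0 0 0.04 0;0 0 0.03 0;0 0 0.012 0;0 0 0 0;0 0 0 0"
}}

```text
t: 14.3
ee_pos: [0.4615, 0.2777, 0.0919]
ee_rot: [3.14, 0.002, 2.784]
force: [0.2, 0.8, 0.1]
grip_width: 0.0847
gripper_force: 0.0
```

Request:
{"api": "apply_moves", "payload": {
  "moves": "0 0 0 0;0 0 0 0;0 0 0 0;0 0 0 0;0 0 0 0;0 0 0 0",
  "fingers": 0.02,
  "newtons": 70
}}

```text
t: 15.05
ee_pos: [0.4609, 0.2775, 0.091]
ee_rot: [3.141, 0.001, 2.784]
force: [-0.9, -1.5, 6.1]
grip_width: 0.0346
gripper_force: 70.3
```

Request:
{"api": "apply_moves", "payload": {
  "moves": "0 0 -0.005 0;0 0 -0.02 0;0 0 -0.05 0;0 0 -0.05 0;0 0 -0.045 0;0 0 0 0;0 0 0 0"
}}

```text
t: 15.92
ee_pos: [0.4599, 0.2772, 0.2594]
ee_rot: [-3.141, -0.001, 2.784]
force: [-1.3, 0.2, -1.6]
grip_width: 0.0347
gripper_force: 70.0
```

Run:
```python
from w import *
P,im=wrist("w9"); s=r.state(); print(s["force"]); face(P,s)
```

```text
t 15.925 pos [0.4599 0.2772 0.2594] rot [-3.1407e+00 -1.0000e-03  2.7839e+00] q6 -0.818 cam [0.382 0.307 0.378] [-3.310e-01  1.000e-03  1.212e+00]
[-0.68662623  0.0348667  -1.07084523]
n 1108 face x at mid 0.0071 yaw slope -0.0 tilt slope -0.003 y range [-0.0242  0.0244] z range [-0.0867 -0.0338] -0.0881
```

Request:
{"api": "apply_moves", "payload": {
  "moves": "-0.0182 -0.0469 0 0;-0.0182 -0.0469 0 0;-0.0182 -0.0469 0 0;-0.0182 -0.0469 0 0;-0.0182 -0.0469 0 0;-0.0182 -0.0469 0 0;-0.0182 -0.0469 0 0;-0.0182 -0.0469 0 0;0 0 0 -0.183;0 0 0 -0.183"
}}

```text
t: 17.23
ee_pos: [0.4642, -0.1256, 0.2579]
ee_rot: [3.14, -0.004, -3.129]
force: [-0.6, 0.2, -2.1]
grip_width: 0.035
gripper_force: 70.4
```

Request:
{"api": "apply_moves", "payload": {
  "moves": "0 0 0 0;0 0 0 0;0 0 0 0"
}}

```text
t: 17.6
ee_pos: [0.4653, -0.1248, 0.2599]
ee_rot: [3.141, -0.001, -3.135]
force: [-0.3, 0.1, 0.2]
grip_width: 0.0345
gripper_force: 70.4
```

Run:
```python
from w import *
P,im=wrist("w10"); s=r.state(); face(P,s)
X,Y,Z=frame(P,(.598,-.194),np.radians(.6))
def rep(n,m,a): print(n,m.sum(),(np.percentile(a[m],[5,25,50,75,95])*1000).round(1) if m.sum() else "")
w=(abs(Y)<.078)&(X>.004)&(X<.02)&(Z>.03)&(Z<.051)&~((abs(Y)>.022)&(Z<.039)); rep("shelf wall X",w,X); print(np.polyfit(Y[w],X[w],1)) if w.sum()>5 else 0
rep("wallY",w,Y)
for a,b in((-.04,-.018),(.018,.04)):
    w=(X>-.006)&(X<.009)&(Z>.018)&(Z<.034)&(Y>a)&(Y<b); rep("end wall Y",w,Y)
w=(X<-.005)&(X>-.025)&(Z>.004)&(Z<.03)&(abs(Y)<.078); rep("front X",w,X); print(np.polyfit(Y[w],X[w],1)); rep("frontY",w,Y)
w=(abs(X)<.007)&(Z<.028)&(Z>.01)&(abs(Y)<.027); rep("floor Z",w,Z); 
w=(abs(X)<.009)&(Z<.028)&(Z>.021)&(abs(Y)<.027);rep("pad Y",w,Y); rep("pad X",w,X)
for x0 in np.arange(-.018,.02,.003):
    print(f"{x0*1000:5.0f}",*[ (f"{np.median(Z[m])*1000:3.0f}" if (m:=((X>=x0)&(X<x0+.003)&(Y>=y0)&(Y<y0+.006))).sum() else "  .") for y0 in np.arange(-.084,.084,.006)])
```

```text
t 17.6 pos [ 0.4653 -0.1248  0.2599] rot [ 3.1413e+00 -6.0000e-04 -3.1349e+00] q6 -2.003 cam [ 0.382 -0.126  0.378] [-0.332 -0.     1.577]
n 1116 face x at mid 0.0076 yaw slope -0.001 tilt slope -0.002 y range [-0.0245  0.0241] z range [-0.0876 -0.0348] -0.0886
shelf wall X 198 [ 9.9 10.4 10.6 10.9 11.4]
[0.00367241 0.01081923]
wallY 198 [-74.3 -62.8 -48.6 -34.6 -23.5]
end wall Y 19 [-28.2 -28.  -27.9 -27.7 -27.5]
end wall Y 0 
front X 445 [-14.  -13.6 -13.3 -13.  -12.6]
[ 0.00282218 -0.01320306]
frontY 445 [-74.4 -58.8 -38.7 -19.5  -2.7]
floor Z 6 [14.1 14.1 14.2 14.6 15.2]
pad Y 0 
pad X 0 
  -18   1   1   2   1   1   2   1   2  23   2   2   2   0   1   0   0   .   .   .   .   .   .   .   .   .   .   .   .
  -15   2  17  17  16  16  16  16  18  16  17  17  16  15   9   9   .   .   .   .   .   .   .   .   .   .   .   .   .
  -12  -0  39  39  38  39  39  39  39  40  39  39  39   .   .   .   .   .   .   .   .   .   .   .   .   .   .   .   .
   -9  36  36  37  37  36  36  36  36  36  36   .   .   .   .   .   .   .   .   .   .   .   .   .   .   .   .   .   .
   -6  36  37  37  36  36  3
[... 333 characters left out ...]
36  36  36  37  36  36  37  36  36  24  14   .   .   .   .   .   .   .   .   .   .   .   .   .   .   .   .   .
    6  37  36  36  36  36  37  37  37  37  26  14   .   .   .   .   .   .   .   .   .   .   .   .   .   .   .   .   .
    9  45  46  46  46  46  47  45  47  46  38  35   .   .   .   .   .   .   .   .   .   .   .   .   .   .   .   .   .
   12  56  55  56  55  55  55  55  55  56  55  56   .   .   .   .   .   .   .   .   .   .   .   .   .   .   .   .   .
   15  55  55  55  56  55  55  56  55  56  55   .   .   .   .   .   .   .   .   .   .   .   .   .   .   .   .   .   .
   18   .  55  55  55  56  55  56  56  55   .   .   .   .   .   .   .   .   .   .   .   .   .   .   .   .   .   .   .
```

Request:
{"api": "apply_moves", "payload": {
  "moves": "-0.0445 -0.023 0 0;-0.0445 -0.023 0 0;-0.0445 -0.023 0 0;0 0 0.04 0;0 0 0.04 0;0 0 0.02 0;0 0 0 0;0 0 0 0"
}}

```text
t: 18.65
ee_pos: [0.6006, -0.1934, 0.1624]
ee_rot: [-3.14, 0.003, -3.133]
force: [0.7, 0.0, -1.8]
grip_width: 0.0351
gripper_force: 70.5
```

Run:
```python
from w import *
P,im=wrist("w11"); s=r.state(); print(s["force"])
face(P,s)
X,Y,Z=frame(P,(.5987,-.1929),.0075)
def rep(n,m,a): print(n,m.sum(),(np.percentile(a[m],[2,25,50,75,98])*1000).round(1) if m.sum() else "")
w=(Z>.078)&(Z<.12)&(abs(X)<.012)&(abs(Y)<.03); rep("face X",w,X); rep("faceY",w,Y); print(np.polyfit(Y[w],X[w],1)[0])
w=(X<-.004)&(X>-.025)&(Z>.004)&(Z<.03)&(abs(Y)<.08); rep("front X",w,X); rep("frontY",w,Y);print(np.polyfit(Y[w],X[w],1)[0])
w=(abs(X)<.012)&(abs(Y)<.09)&(Z>.03)&(Z<.04); rep("endtop Y",w,Y)
```

```text
t 18.65 pos [ 0.6006 -0.1934  0.1624] rot [-3.1403e+00  2.7000e-03 -3.1335e+00] q6 -2.015 cam [ 0.517 -0.194  0.28 ] [-3.350e-01  1.000e-03  1.578e+00]
[ 0.26162407  0.34715835 -2.12252206]
n 1113 face x at mid 0.0075 yaw slope -0.001 tilt slope 0.001 y range [-0.0246  0.0242] z range [-0.0877 -0.0351] -0.0889
face X 923 [-6.1 -5.6 -5.4 -5.2 -4.8]
faceY 923 [-24.9 -15.1  -1.   12.9  23. ]
0.0006203343184212842
front X 530 [-14.1 -13.8 -13.7 -13.6  -4.2]
frontY 530 [-76.3 -36.   -0.6  34.9  76.3]
0.0018183897135814564
endtop Y 2663 [-77.9 -52.3   2.7  52.3  77.7]
```

Request:
{"api": "apply_moves", "payload": {
  "moves": "0.0008 0 0 0;0 0 0.015 0;0 0 0.015 0;0 0 0.01 0;0 0 0.005 0;0 0 0 0;0 0 0 0"
}}

```text
t: 19.58
ee_pos: [0.5992, -0.1932, 0.1157]
ee_rot: [-3.141, 0.001, -3.133]
force: [0.8, 0.2, -1.2]
grip_width: 0.0348
gripper_force: 70.4
```

Run:
```python
from w import *
P,im=wrist("w12"); s=r.state(); print(s["force"])
face(P,s,-.06,-.03)
X,Y,Z=frame(P,(.5987,-.1929),.0075)
def rep(n,m,a): print(n,m.sum(),(np.percentile(a[m],[2,25,50,75,98])*1000).round(1) if m.sum() else "")
w=(Z>.055)&(Z<.076)&(abs(X)<.012)&(abs(Y)<.03); rep("face X",w,X); rep("faceY",w,Y)
w=(X<-.004)&(X>-.025)&(Z>.004)&(Z<.03)&(abs(Y)<.08); rep("front X",w,X); rep("frontY",w,Y)
```

```text
t 19.575 pos [ 0.5992 -0.1932  0.1157] rot [-3.1410e+00  1.1000e-03 -3.1334e+00] q6 -2.016 cam [ 0.515 -0.194  0.234] [-3.340e-01  1.000e-03  1.578e+00]
[ 0.06451416 -0.11699557 -0.88996397]
n 265 face x at mid 0.0074 yaw slope -0.002 tilt slope -0.03 y range [-0.0248  0.0242] z range [-0.0599 -0.0336] -0.06
face X 225 [-7.8 -7.3 -7.  -6.7 10.3]
faceY 225 [-25.2 -22.4  -2.8  21.3  26.6]
front X 1269 [-14.2 -13.9 -13.7 -13.6 -13.3]
frontY 1269 [-77.  -40.9  -1.6  38.4  76.7]
```

Well centred. Pressing down.

Request:
{"api": "apply_moves", "payload": {
  "moves": "0 0 0.002 0;0 0 0.002 0;0 0 0.002 0;0 0 0.002 0;0 0 0.002 0;0 0 0.002 0;0 0 0 0;0 0 0 0"
}}

```text
t: 20.62
ee_pos: [0.5995, -0.1933, 0.1051]
ee_rot: [-3.141, 0.002, -3.133]
force: [-2.9, 1.0, 9.8]
grip_width: 0.0352
gripper_force: 71.7
```

Request:
{"api": "apply_moves", "payload": {
  "moves": "0 0 0.001 0;0 0 0.001 0;0 0 0.001 0;0 0 0 0;0 0 0 0"
}}

```text
t: 21.25
ee_pos: [0.5999, -0.1935, 0.1049]
ee_rot: [-3.14, 0.002, -3.133]
force: [-7.9, 2.7, 25.4]
grip_width: 0.035
gripper_force: 73.9
```

Run:
```python
from w import *
P,im=wrist("w13"); s=r.state(); print(s["force"],s["wrist_torque"])
X,Y,Z=frame(P,(.5987,-.1929),.0075)
w=(abs(X)<.017)&(abs(Y)<.016)&(Z>.1)&(Z<.112); print("top",w.sum(),np.median(Z[w]),np.linalg.lstsq(np.c_[X[w],Y[w],np.ones(w.sum())],Z[w],rcond=None)[0])
w=(X<-.001)&(X>-.0068)&(abs(Y)<.025)&(Z>.06)&(Z<.08); print("shoulder",w.sum(),np.histogram(Z[w],np.arange(.06,.081,.002)))
snapshot("top")
for m in masks_of("round_label","top")+masks_of("square_label","top"): print(m["conf"],m["bbox"])
im,d=snapshot("side"); a=im[110:240,200:400]; cv2.imwrite("pics/end.png",cv2.resize(a,(800,520),interpolation=cv2.INTER_CUBIC)[...,::-1])
P=cloud("side",d); w=(np.hypot(P[...,0]-.585,P[...,1]-.13)<.025)&(P[...,2]>.095); print("round top side cam",w.sum(),np.median(P[w],0))
```

```text
t 21.25 pos [ 0.5999 -0.1935  0.1049] rot [-3.1405e+00  2.5000e-03 -3.1332e+00] q6 -2.016 cam [ 0.516 -0.194  0.223] [-3.350e-01  1.000e-03  1.578e+00]
[-8.09168298  3.30573013 25.5801983 ] [1.18691277 1.89894028 0.05075941]
top 3797 0.10649212639684695 [ 0.01542391 -0.00473584  0.10639527]
shoulder 152 (array([14, 15, 15, 19, 34, 55,  0,  0,  0,  0]), array([0.06 , 0.062, 0.064, 0.066, 0.068, 0.07 , 0.072, 0.074, 0.076,
       0.078, 0.08 ]))
0.53 [201.4, 138.3, 222.1, 151.6]
0.81 [126.3, 152.0, 150.0, 173.4]
0.63 [176.0, 96.4, 235.0, 159.1]
round top side cam 66 [0.58004379 0.12410402 0.10313459]
```

View pics/end.png

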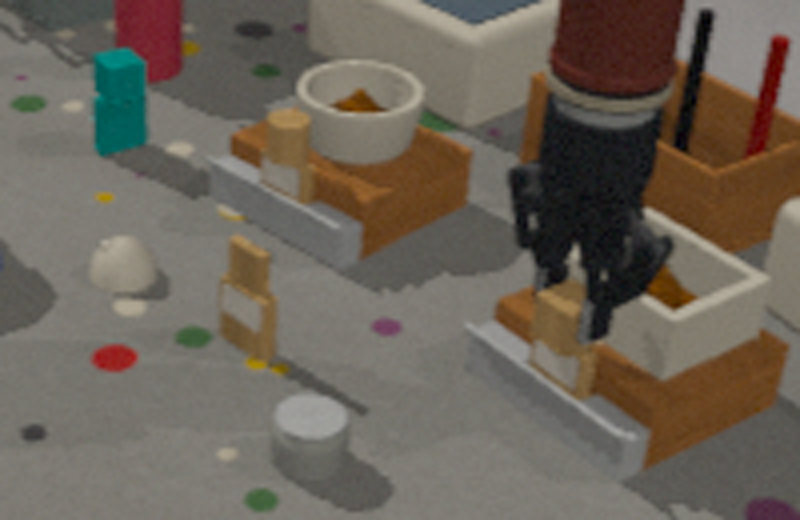

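The picture shows the round label upright in its channel at (288,150) and the square one held down at (560,340). Its top measures 106.4 mm, which matches home level.

```bash
python3 -c "
from cell import ticket; print(ticket.job_done())"
```

```text
the job is handed in; nothing more can be done
None
```

I handed the job in at about 21 s: the round label holder stands released and fully home behind its lip. The square one is still held pressed home at about 25 N, and the slim-posted holder and everything else on the bench were left untouched.

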